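# Clip the sample carrier shut, then lift it and hold it level

### The arm

A 6-joint arm with a two-finger parallel gripper is mounted at the origin on a cart in front of the work surface, level with it; the furniture and walls round the work are solid. World frame = base frame: x ahead of the robot, y to its left, z up, the work surface at z = 0. Lengths are in mm, angles in degrees, forces in N, time in s.
With the tool pointing down it reaches from about 300 to 775 mm from the base axis. Payload 14.6 kg.
Tool frame: the origin (TCP) lies at the very end of the fingers, on their centre line; the grasp point (between the pads) lies 19 mm behind it; z points along the fingers, y is the line along which they close (so a half turn about z gives the same grasp; the last joint's range is limited). The gripper opens to 85 mm and grips with 20 to 120 N. Pads are 22 mm wide; open, the fingers measure 114 mm over their backs; the gripper's body (76 mm by 85 mm) begins 54 mm behind the grasp point. The pads swing forward as they close: fully open they stand 13 mm farther back than shut.
Start: joints at [67.517, 17.183, 87.147, -0, 75.671, -3.816], TCP at [176.034, 521.058, 209.681] pointing down, gripper open.
Joint ranges: [-173.82, 173.82], [-45.26, 126.66], [13.44, 144.39], [-59.66, 239.66], [0, 175.72], [-146.38, 146.38]. Speed limits (degrees/s): [127.2, 127.2, 147.25, 180, 180, 180].

### API

Orientations are given as a 3x3 rotation matrix whose columns are the frame's x, y, z axes.
In Python, from cell import bot gives the robot as it stands.
- The arm moves only by the tool arm_command, never from a script. Its argument "steps" is a list of rows, each a list of 3 entries, a list of its own where there are three numbers: the shift along the tool's x, y, z in m, then the turn, a rotation vector about the tool's x, y, z in degrees, then the opening, from 0 (shut) to 1 (fully open). In form: [[[x, y, z], [rx, ry, rz], grip], ...]. A call has 1 to 20 rows; each row shifts and turns the commanded pose from where the row before left it, along the tool's axes as they then stand; what a row does not reach is not made up. A row lasts 1/10 s, in which the tool goes at most 50 mm and 8.59 degrees, less where a joint would pass 70% of its speed; a pose out of reach is approached as far as the arm can. A call is refused whole if a number of a shift passes 0.05 or a number of a turn 8.59, either way. A call with a gripper value outside its range is refused whole. The fingers move at their own pace and stop on an object; the grip force is fixed at half the most. Time passes only in rows, so rows that do not move let the fingers close. It gives the time, the measured TCP pose, the force, the opening and the grip force at its end, in the units of the state.
- bot.get_state(): the state, without advancing time (a new reading comes with each control period).
- bot.camera(name): name is "side" or "top" or "wrist"; returns the picture (420x560x3 uint8, red, green, blue); there is no depth.
- bot.camera_params(name): a dict with "intrinsics" (3x3 intrinsics, pixels), "position" and "orientation" of the camera in the world. Camera axes: x right, y down, z forward; pixel columns grow to the right and rows downward; lengths in mm; the calibration is good to about 2 mm. A picture is of the moment at which its call begins: read the wrist's pose just before it. camera_params takes no time and is no camera call; for the wrist camera it gives the pose at the moment of the call.
- bot.job_done(): hands the job in; it is judged then, once.
Trained networks look in the newest picture that a camera, given by its name, has taken for a name from the list of things; names that differ only in an ending like _2 or _b are one class to them, and where a whole thing is asked for, a point or a joint stands for the part that bears it (a point fixed in the world has none). Each returns a list of dicts, best first, with "score" (0 to 1); they miss things now and then, are a little off and sometimes report something else, mostly with a low value. They report only what shows in the picture. A call takes as long as a camera call. They do not tell look-alikes from the thing itself.
- bot.boxes_of(label, camera): "point" ([x, y, z] in mm, in the coordinates of the camera as it stood for that picture, good to about 4 mm: the middle of the surface that is visible of it).
- bot.cut_out(label, camera): "mask" (420x560 bool, what is visible of it).
The state is a dict: "t": time; "q": joint angles; "dq": joint speeds; "tau": joint torques, N m; "eef_pos": TCP position; "tool_rot": TCP orientation; "wrist_force": force on the tool from outside, world axes, zero at the start; "moment": the same for the moment, N m; "width": finger opening in mm; "gripper_force": force on a finger pad.
Only numpy, scipy, OpenCV 4.12 (cv2) and the standard library are available. Lean on these libraries where they do the work, as an engineer would, in place of code of your own. Each camera call takes 0.05 s, during which the arm holds its last target. There are 200 camera calls.

### The job

Close the lid of the white sample carrier and press its front edge down until the orange spring clip snaps under the steel pin, so that the lid can bear the load. Then lift the carrier by the black handle on its lid and hold it steady and level, about 10 cm clear of the worktop; finish while still holding it there. Do not tip the carrier or disturb the beaker and the two bottles standing around.

Things in the scene. Friction and masses are not known exactly. Their poses are not given: they have to be found in the camera images.
- carrier: open-topped white plastic box, 140 (x) x 170 (y) x 80 mm high, loose on the worktop, with six capped glass vials upright inside; with vials, lid and clip it weighs 0.6 to 0.9 kg and its centre of mass is within 6 mm of the vertical through its middle. Origin: centre of its underside; z up; its own -x side is the front (clip and pin), its +x side the back (lid hinge).
- carrier_lid (a joint): angle of the blue lid (146 x 176 mm, its flat top lies 88 mm above the carrier's underside when shut) about its hinge at the top of the back wall: 0 shut flat, larger = more open (front edge raised). It starts ajar at 0.45 to 0.95 rad. The hinge is stiff: the lid stays where it is left (1 to 2 N at the front edge move it). The last 8 mm of the front edge's way meet the resistance of the clip.
- lid_hinge (a point): point on the lid's hinge axis, at the middle of the back wall, 73.5 mm behind the carrier's centre and 80 mm above its underside; the axis runs along the carrier's y. Its frame turns with the lid (x from front to back along the lid, z square to the lid).
- lid_press (a point): ribbed thumb pad on the lid's upper face, in the middle, 14 mm behind the front edge and right behind the clip; it moves with the lid, 130 mm in front of the hinge axis and 9 mm above it (along the lid's own axes). The place to press. The lid's solid top face lies 1 mm below this point.
- carrier_handle: black straight bar handle standing on the lid, bar 16 mm thick (x) x 104 mm long (y) x 15 mm tall. Origin: centre of the bar; axes are the lid's. With the lid shut it stands over the carrier's centre, 124 mm above its underside; the gap under the bar is 29 mm high and 80 mm long between the posts.
- carrier_clip (a joint): angle of the orange spring clip (36 mm wide, 56 mm tall, hinged on the front edge of the lid): 0 = straight down, where its spring holds it, larger = pushed outwards. Pressed down with the lid, its sloping nose rides out over the pin to about 0.12 rad and springs back under it. That takes about 7 to 12 N on the thumb pad; a caught clip leaves the lid 1.5 mm of play in front; 25 N do no harm.
- clip_nose (a point): top of the ledge on the clip's nose: lies below the pin's centre (4.5 mm) once the clip has caught.
- catch_pin (a point): centre of the steel catch pin (6 mm thick, 50 mm long along y) on the carrier's front, 79 mm in front of the carrier's centre and 50 mm above its underside; axes are the carrier's.
- beaker: glass beaker, 57 mm wide, 73 mm tall, a bystander to the left; origin at the centre of its underside.
- wash_bottle: white wash bottle with a red cap and a spout, 195 mm tall, a bystander to the left; origin at its underside.
- amber_bottle: amber bottle with a black cap, 58 mm wide, 122 mm tall, a bystander to the right; origin at the centre of its underside.
There are look-alikes about, which are no part of the job. Leave any brown look-alike of the carrier alone.

How it is judged:
By the outcome, as a careful person would: the job done as asked, in the order asked, and still so for the second after the job is handed in, while the arm keeps its last pose, push and grip.
It also fails if it takes over 45 s, if anything falls off the work surface, if the arm or the gripper's body presses on something with over 40 N, if the wrist force passes 120 N, or if a joint passes its speed limit or range.

## Working session

There is one attempt and no reset: what is moved stays moved. The work goes in short steps, Python scripts to look and compute and a tool call to move; the robot and the scene stay as the last step left them, time stands still between calls to the robot, and variables do not carry over. Pictures are saved under pics/ and viewed, at most 10 in all, crops included, and the job is handed in when it is done.

Besides the shell and the picture viewer there is one more tool, called after ">>>" as a command line: name --argument value ..., lists and objects as JSON in quotes. arm_command: Moves the arm, as the interface text tells. Its arguments: {"type":"object","properties":{"steps":{"type":"array"}},"required":["steps"]}

```bash
mkdir -p pics; cat > h.py <<'E'
import numpy as np, cv2
from cell import bot
def w(c,p):
    P=bot.camera_params(c); return np.array(P["orientation"])@np.array(p)+np.array(P["position"])
def proj(c,p):
    P=bot.camera_params(c); q=np.array(P["orientation"]).T@(np.array(p)-np.array(P["position"])); u=np.array(P["intrinsics"])@q; return u[:2]/u[2]
def ray(c,uv,z):
    P=bot.camera_params(c); d=np.array(P["orientation"])@np.linalg.inv(np.array(P["intrinsics"]))@np.array([*uv,1.]); o=np.array(P["position"]); return o+d*(z-o[2])/d[2]
E
python3 - <<'E'
from h import *
np.set_printoptions(precision=1,suppress=True)
ims={c:bot.camera(c) for c in("side","top")}
cv2.imwrite("pics/a.png",cv2.resize(np.hstack([ims["top"],ims["side"]]),(800,300),interpolation=cv2.INTER_AREA)[:,:,::-1])
cv2.imwrite("pics/top.png",ims["top"][:,:,::-1]);cv2.imwrite("pics/side.png",ims["side"][:,:,::-1])
for c in ims:
  print(c,bot.camera_params(c)["position"])
  for l in["carrier","carrier_lid","lid_hinge","lid_press","carrier_handle","carrier_clip","clip_nose","catch_pin","beaker","wash_bottle","amber_bottle"]:
    for r in bot.boxes_of(l,c)[:3]:
        p=w(c,r["point"]);print(l,round(r["score"],2),p,proj(c,p))
print(bot.get_state())
E
```

```text
side [ -72.2 1171.3  987.7]
carrier 0.97 [ 529.2 -180.4   90.1] [311.9 173.6]
carrier 0.77 [502.3 170.2  60. ] [268.3 242.3]
carrier_lid 0.84 [513.3 162.  171.8] [265.2 207.6]
carrier_lid 0.84 [ 521.7 -187.6   94.1] [314.9 172.1]
lid_hinge 0.96 [517.8 161.2 164.6] [264.  209.1]
lid_hinge 0.61 [ 524.4 -182.6   96. ] [313.5 172.1]
lid_press 0.97 [514.8 163.4 170.1] [264.5 208.2]
lid_press 0.83 [ 527.6 -188.6   88.7] [313.3 173. ]
carrier_handle 0.51 [551.4 153.4 167.7] [254.8 203.6]
carrier_handle 0.48 [ 502.2 -201.2  128.2] [322.3 162.7]
carrier_clip 0.63 [462.4 126.1 192.8] [287.8 199.3]
clip_nose 0.67 [463.  126.8 194.8] [287.5 198.8]
clip_nose 0.53 [ 533.7 -125.8   72.8] [303.4 185.6]
clip_nose 0.51 [557.7 351.1  53.6] [216.8 276.8]
catch_pin 0.97 [ 526.3 -182.    93. ] [312.9 172.8]
catch_pin 0.86 [508.  161.3  60.5] [268.  239.9]
catch_pin 0.23 [462.7 124.8 194.7] [287.9 198.5]
beaker 0.74 [562.4 349.6  52.9] [215.6 276.1]
wash_bottle 0.74 [506.9 481.5  95.8] [202.8 303.7]
amber_bottle 0.51 [ 578.6 -360.2   88.1] [320.4 147.7]
top [ 371.3   27.7 1446.5]
carrier 0.9 [ 487.3 -188.7
[... 674 characters left out ...]
86.9] [260.1 234. ]
catch_pin 0.9 [ 486.2 -184.1   88.5] [350.5 225.1]
catch_pin 0.59 [514.7 450.4 117.6] [166.3 216.3]
beaker 0.65 [567.6 360.1  24.9] [199.1 204.7]
wash_bottle 0.79 [515.8 451.5 113.2] [166.4 216.1]
amber_bottle 0.59 [ 571.4 -359.    84.1] [400.  200.8]
{'t': 1.2, 'q': array([67.5, 17.2, 87.1, -0. , 75.7, -3.8]), 'dq': array([ 0. ,  0.1, -0. ,  0. ,  0. ,  0. ]), 'tau': array([ -0. , -54.3, -36.2,  -0. ,   0. ,   0. ]), 'eef_pos': array([176.1, 521. , 209.7]), 'tool_rot': array([[-0.9,  0.3,  0. ],
       [ 0.3,  0.9,  0. ],
       [-0. ,  0. , -1. ]]), 'wrist_force': array([0.6, 0.7, 0. ]), 'moment': array([ 0.,  0., -0.]), 'gripper_force': 0.0, 'width': 85.15590212586984}
```

View pics/top.png

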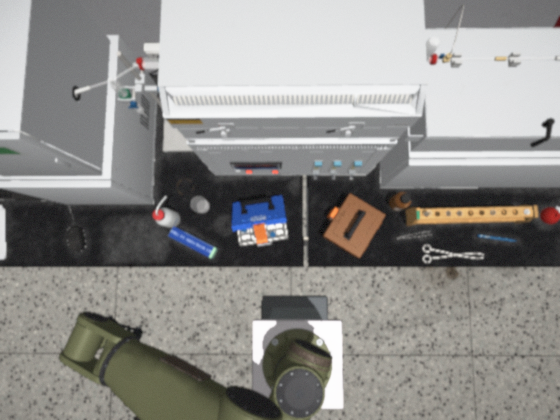

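View pics/side.png

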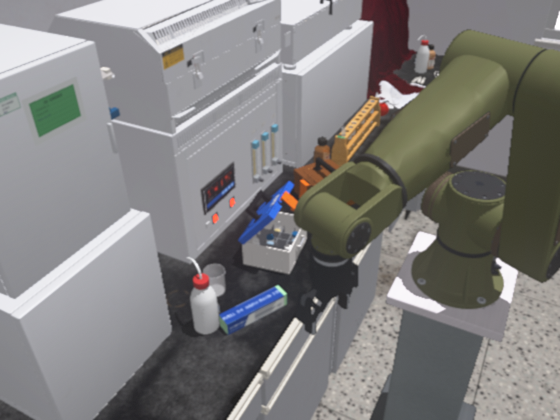

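The candidates for the carrier are the white box with the blue lid, at top-view pixel (260,220) and side (268,242), and the brown box at top (353,225). Only the first is white with a blue lid, an orange clip and a black handle, so it fits the description. I'll confirm it with a crop.

```bash
python3 - <<'E'
from h import *
np.set_printoptions(precision=2,suppress=True)
a=cv2.imread("pics/top.png")[180:260,215:315];b=cv2.imread("pics/side.png")[170:290,220:340]
cv2.imwrite("pics/crop.png",np.hstack([cv2.resize(a,(400,320),interpolation=3),cv2.resize(b,(320,320),interpolation=3)]))
s=bot.get_state();P=bot.camera_params("wrist");R=s["tool_rot"]
print(R,R.T@(P["position"]-s["eef_pos"]),R.T@P["orientation"],P["intrinsics"])
for uv in[(240,177),(330,185)]:print(ray("top",uv,0))
# handle axis direction from masks
for c in("top",):
  for l in("carrier_handle","carrier_lid"):
    for r in bot.cut_out(l,c)[:2]:
      ys,xs=np.nonzero(r["mask"]);print(l,r["score"],len(xs),cv2.minAreaRect(np.c_[xs,ys].astype(np.float32)))
E
```

```text
[[-0.95  0.32  0.  ]
 [ 0.32  0.95  0.  ]
 [-0.    0.   -1.  ]] [  75.08    0.01 -164.67] [[-0.   -0.95 -0.3 ]
 [ 1.   -0.    0.  ]
 [-0.   -0.3   0.95]] [[368.36   0.   279.86]
 [  0.   368.36 208.98]
 [  0.     0.     1.  ]]
[676.1  213.72   0.  ]
[ 644.24 -124.62    0.  ]
carrier_handle 0.83 237 ((257.28997802734375, 204.52996826171875), (13.293608665466309, 32.668338775634766), 81.8698959350586)
carrier_handle 0.46 182 ((354.4364013671875, 224.09930419921875), (7.513060569763184, 32.98334503173828), 32.61924362182617)
carrier_lid 0.73 1631 ((258.6415710449219, 220.17050170898438), (44.47672653198242, 53.372074127197266), 81.25383758544922)
carrier_lid 0.67 2204 ((351.3133850097656, 223.17877197265625), (49.67700958251953, 50.55458068847656), 32.195735931396484)
```

View pics/crop.png

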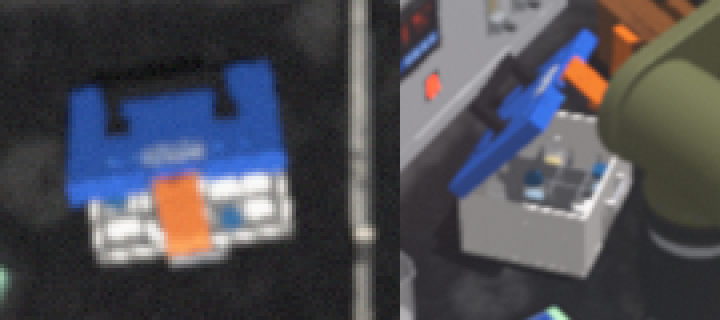

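The crop shows the white box with its blue lid ajar, the orange clip facing the robot and the black handle on the lid, so this is the carrier. Its yaw is about +8° and its centre is near (500,123). The brown box is the look-alike and stays untouched. Next I'll move the arm over for a near look.

>>> arm_command --steps '[[[-0.031, -0.027, -0.012], [0, 0, 0], 0], [[-0.031, -0.027, -0.012], [0, 0, 0], 0], [[-0.031, -0.027, -0.012], [0, 0, 0], 0], [[-0.031, -0.027, -0.012], [0, 0, 0], 0], [[-0.031, -0.027, -0.012], [0, 0, 0], 0], [[-0.031, -0.027, -0.012], [0, 0, 0], 0], [[-0.031, -0.027, -0.012], [0, 0, 0], 0], [[-0.031, -0.027, -0.012], [0, 0, 0], 0], [[-0.031, -0.027, -0.012], [0, 0, 0], 0], [[-0.031, -0.027, -0.012], [0, 0, 0], 0], [[0, 0, 0], [0, 0, 7.94], 0], [[0, 0, 0], [0, 0, 7.94], 0], [[0, 0, 0], [0, 0, 7.94], 0], [[0, 0, 0], [0, 0, 7.94], 0], [[0, 0, 0], [0, 0, 7.94], 0], [[0, 0, 0], [0, 0, 7.94], 0], [[0, 0, 0], [0, 0, 7.94], 0], [[0, 0, 0], [0, 0, 7.94], 0], [[0, 0, 0], [0, 0, 0], 0], [[0, 0, 0], [0, 0, 0], 0]]'

```text
t: 3.3
eef_pos: [383.3, 166.0, 329.7]
tool_rot: [[-0.14, 0.99, 0.0], [0.99, 0.14, 0.0], [0.0, 0.0, -1.0]]
wrist_force: [0.1, -0.3, -0.5]
width: 0.2
gripper_force: 0.0
```

```bash
python3 - <<'E'
from h import *
np.set_printoptions(precision=2,suppress=True)
for c in("wrist","top","side"):
  im=bot.camera(c)
  if c=="wrist":cv2.imwrite("pics/w1.png",cv2.resize(im,(784,588))[:,:,::-1])
  for l in["carrier","lid_hinge","carrier_handle","carrier_clip","catch_pin","beaker"]:
    for r in bot.boxes_of(l,c)[:2]:
        p=w(c,r["point"]);print(c,l,round(r["score"],2),p,proj(c,p))
s=bot.get_state();print(s["t"],s["eef_pos"],s["tool_rot"],s["q"])
E
```

```text
wrist carrier 0.7 [494.37 139.55 161.82] [390.14 222.78]
wrist carrier 0.6 [ 423.63 -135.38   79.11] [277.83 382.09]
wrist lid_hinge 0.61 [ 427.36 -133.27   87.2 ] [280.89 385.59]
wrist lid_hinge 0.61 [548.96 145.39 164.13] [448.34 225.26]
wrist carrier_handle 0.65 [552.76 143.27 165.75] [452.41 228.35]
wrist carrier_clip 0.71 [455.69 123.05 189.86] [352.68 244.72]
wrist catch_pin 0.72 [494.93 137.84 158.81] [389.53 223.27]
wrist catch_pin 0.59 [ 424.26 -138.83   75.57] [278.42 382.26]
wrist beaker 0.29 [512.24 137.34 174.98] [412.69 231.98]
wrist beaker 0.25 [551.05 145.08 166.09] [451.42 226.3 ]
top carrier 0.93 [ 483.42 -191.57   84.51] [352.51 225.95]
top carrier 0.57 [504.85 114.9  163.42] [262.96 217.62]
top lid_hinge 0.77 [ 486.56 -194.31   91.51] [353.6  224.87]
top lid_hinge 0.7 [518.8  125.45 171.25] [259.62 213.16]
top carrier_handle 0.75 [554.97 135.67 170.8 ] [256.61 202.28]
top carrier_handle 0.59 [ 480.83 -192.25  127.92] [354.79 225.65]
top carrier_clip 0.49 [453.58 121.59 187.9 ] [260.28 232.68]
top carrier_clip 0.43 [ 533.75 -123.29   87.04] [332.66 211.53]
top catc
[... 321 characters left out ...]
 [271.56 238.61]
side lid_hinge 0.89 [510.64 153.29 167.22] [267.66 207.55]
side lid_hinge 0.77 [ 483.83 -171.58   91.71] [323.36 177.72]
side carrier_handle 0.82 [552.01 150.58 168.59] [255.09 202.79]
side carrier_handle 0.56 [ 478.07 -187.56  122.97] [327.32 167.64]
side carrier_clip 0.65 [ 530.71 -120.3    60.22] [303.49 189.91]
side carrier_clip 0.59 [451.5  123.19 187.11] [291.82 201.54]
side catch_pin 0.9 [ 467.83 -166.43   90.57] [327.21 179.93]
side catch_pin 0.8 [501.95 153.16  63.53] [271.23 238.04]
side beaker 0.64 [557.73 351.9   50.72] [216.68 277.77]
4.35 [383.31 166.05 329.68] [[-0.14  0.99 -0.  ]
 [ 0.99  0.14 -0.  ]
 [-0.   -0.   -1.  ]] [18.4  -4.14 95.08 -0.   89.06 10.58]
```

View pics/w1.png

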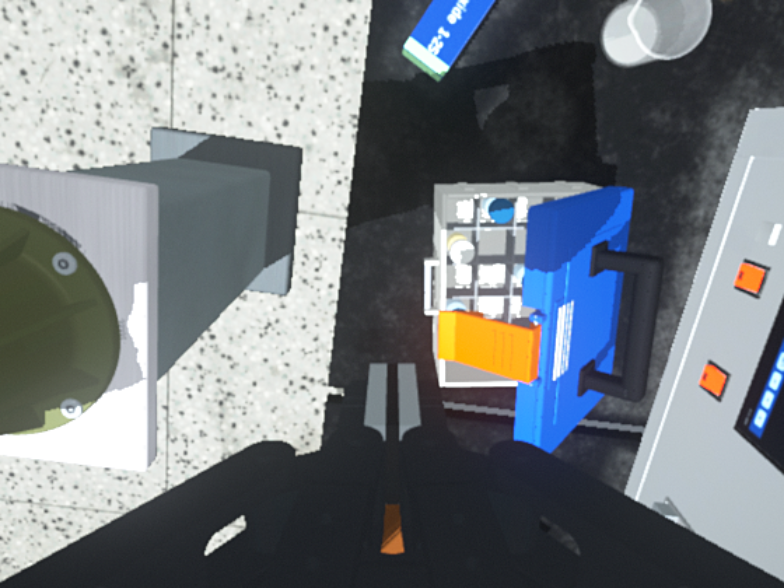

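The wrist view shows the carrier's front rim corners at about (435,185) and (440,386), the pin loop at (427,262)–(427,313), and the lid front edge from (540,205) to (515,440), all in 784 px coordinates. The handle bar is at about (650,255)–(640,400). I'll fit the pose from these.

```bash
python3 - <<'E'
from h import *
from scipy.optimize import least_squares
np.set_printoptions(precision=2,suppress=True)
for uv,z in[((434,184),80),((439,386),80),((427,261),50),((427,314),50)]:
    print(ray("wrist",np.array(uv)/1.4,z))
def model(v):
    x,y,a,t=v;c,s=np.cos(a),np.sin(a);R=np.array([[c,-s,0],[s,c,0],[0,0,1]])
    T=np.array([[np.cos(t),0,np.sin(t)],[0,1,0],[-np.sin(t),0,np.cos(t)]])
    L=lambda p:R@(T@np.array(p)+[73.5,0,80])+[x,y,0]
    B=lambda p:R@np.array(p)+[x,y,0]
    return L,B
obs=[("B",(-70,85,80),(434,184)),("B",(-70,-85,80),(439,386)),("B",(-79,25,50),(427,261)),("B",(-79,-25,50),(427,314)),
 ("L",(-73.5,52,51.5),(652,255)),("L",(-73.5,-52,51.5),(640,400)),("L",(-144.5,-88,8),(515,440)),("L",(1.5,88,8),(632,188))]
obs=[o for o in obs]
def res(v):
    L,B=model(v);return np.concatenate([proj("wrist",(L if k=="L" else B)(p))*1.4-np.array(u) for k,p,u in obs])
r=least_squares(res,[500,123,.14,.8],loss="soft_l1",f_scale=4);print(r.x,r.fun.reshape(-1,2))
L,B=model(r.x)
for n,p in(("press",(-130,0,9)),("edge",(-144.5,0,8)),("handle",(-73.5,0,44))):print(n,L(p))
E
```

```text
[412.19 206.89  80.  ]
[444.9  32.7  80. ]
[419.55 137.41  50.  ]
[427.3   88.23  50.  ]
[500.65 128.03   0.16   0.78] [[ 6.43  8.39]
 [-0.12 -0.51]
 [-0.38 -3.44]
 [-0.39 -3.02]
 [-2.94  0.17]
 [-9.78 -1.31]
 [ 4.06 20.58]
 [ 1.22 -2.71]]
press [488.1  126.06 177.72]
edge [477.21 124.35 187.19]
handle [552.11 136.13 162.95]
```

```bash
cat > m.py <<'E'
from h import *
def model(v):
    x,y,a,t=v;c,s=np.cos(a),np.sin(a);R=np.array([[c,-s,0],[s,c,0],[0,0,1]])
    T=np.array([[np.cos(t),0,np.sin(t)],[0,1,0],[-np.sin(t),0,np.cos(t)]])
    return (lambda p:R@(T@np.array(p)+[73.5,0,80])+[x,y,0]),(lambda p:R@np.array(p)+[x,y,0])
E
python3 - <<'E'
from m import *
from scipy.optimize import least_squares
np.set_printoptions(precision=2,suppress=True)
obs=[("B",(-70,85,80),(434,185)),("B",(-70,-85,80),(439,386)),("B",(-79,25,50),(427,261)),("B",(-79,-25,50),(427,314)),
 ("L",(-73.5,52,51.5),(652,255)),("L",(-73.5,-52,51.5),(640,400)),("L",(-144.5,-88,8),(540,455)),("L",(1.5,88,8),(632,188))]
def res(v):
    L,B=model(v);return np.concatenate([proj("wrist",(L if k=="L" else B)(p))*1.4-np.array(u) for k,p,u in obs])
r=least_squares(res,[500,123,.14,.8],loss="soft_l1",f_scale=4);print(r.x,r.fun.reshape(-1,2))
L,B=model(r.x);im=cv2.imread("pics/w1.png")
def line(f,ps,col):
    cv2.polylines(im,[np.int32([proj("wrist",f(p))*1.4 for p in ps])],True,col,1,cv2.LINE_AA)
line(B,[(-70,85,80),(70,85,80),(70,-85,80),(-70,-85,80)],(0,0,255))
line(B,[(-79,25,50),(-79,-25,50)],(0,255,255))
line(L,[(-144.5,88,8),(1.5,88,8),(1.5,-88,8),(-144.5,-88,8)],(0,255,0))
line(L,[(-81.5,52,51.5),(-65.5,52,51.5),(-65.5,-52,51.5),(-81.5,-52,51.5)],(255,255,0))
cv2.imwrite("pics/w1o.png",cv2.resize(im[150:480,380:700],(776,800))[:600] if 0 else cv2.resize(im[150:480,380:700],(576,594)))
for n,p in(("press",(-130,0,9)),("edge",(-144.5,0,8)),("handle",(-73.5,0,44))):print(n,L(p))
E
```

```text
[500.11 127.68   0.17   0.85] [[ 3.83  9.34]
 [ 0.87  0.95]
 [-1.52 -1.61]
 [-0.55 -1.33]
 [ 4.68 -0.9 ]
 [-0.3  -1.92]
 [-6.74 11.57]
 [-1.22 -4.17]]
press [494.16 126.64 183.22]
edge [483.94 124.85 193.4 ]
handle [556.88 137.62 164.18]
```

View pics/w1o.png

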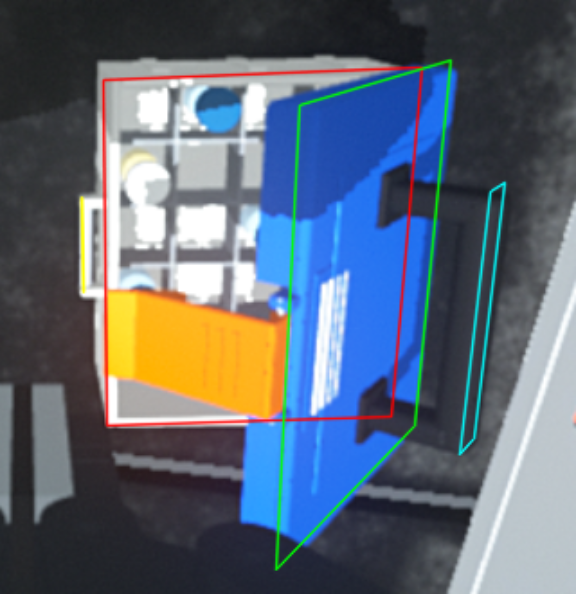

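>>> arm_command --steps '[[[0, 0, 0], [0, 0, -1.4], 0], [[-0.0143, 0.033, 0.01], [0, 0, 0], 0], [[-0.0143, 0.033, 0.01], [0, 0, 0], 0], [[-0.0143, 0.033, 0.02], [0, 0, 0], 0], [[-0.0143, 0.033, 0.03], [0, 0, 0], 0], [[0, 0, 0.04], [0, 0, 0], 0], [[0, 0, 0.015], [0, 0, 0], 0], [[0, 0, 0], [0, 0, 0], 0], [[0, 0, 0], [0, 0, 0], 0]]'

```text
t: 5.25
eef_pos: [523.0, 130.8, 205.6]
tool_rot: [[-0.161, 0.987, 0.001], [0.987, 0.161, 0.0], [0.0, 0.001, -1.0]]
wrist_force: [0.4, -0.1, 0.7]
width: 0.0
gripper_force: 0.0
```

```bash
python3 - <<'E'
from h import *
im=bot.camera("wrist");s=bot.camera("side")
cv2.imwrite("pics/w2.png",np.hstack([cv2.resize(im[:, 140:],(400,400)),cv2.resize(s[130:290,200:360],(400,400),interpolation=3)])[:,:,::-1])
E
```

```text
(no output)
```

View pics/w2.png

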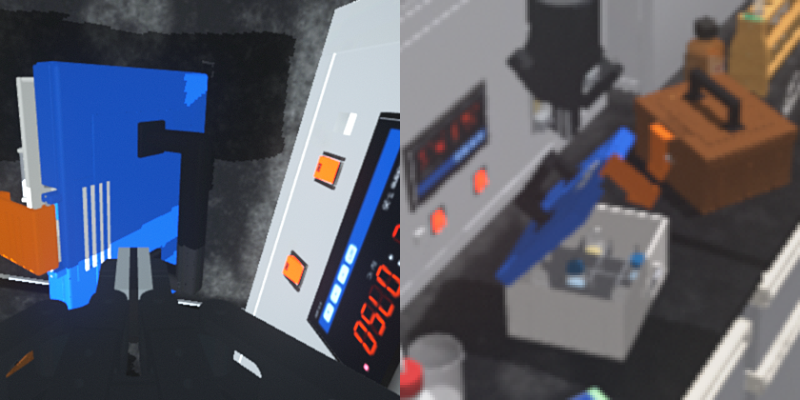

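The fingertips stand above the lid between the ribbed pad and the handle, in line with the pad. The pad is about 21 mm ahead in -y of the tool and θ is about 0.92. Next I'll sweep the lid down along its arc.

>>> arm_command --steps '[[[0, -0.004, 0.008], [0, 0, 0], 0], [[0, -0.004, 0.008], [0, 0, 0], 0], [[0, -0.006, 0.011], [0, 0, 0], 0], [[0, -0.008, 0.0076], [0, 0, 0], 0], [[0, -0.008, 0.0076], [0, 0, 0], 0], [[0, -0.008, 0.0076], [0, 0, 0], 0], [[0, -0.0044, 0.007], [0, 0, 0], 0], [[0, -0.0044, 0.007], [0, 0, 0], 0], [[0, -0.0044, 0.007], [0, 0, 0], 0], [[0, -0.003, 0.0077], [0, 0, 0], 0], [[0, -0.003, 0.0077], [0, 0, 0], 0], [[0, -0.003, 0.0077], [0, 0, 0], 0], [[0, -0.002, 0.006], [0, 0, 0], 0], [[0, -0.002, 0.006], [0, 0, 0], 0], [[0, 0, 0], [0, 0, 0], 0], [[0, 0, 0], [0, 0, 0], 0]]'

```text
t: 6.95
eef_pos: [459.5, 120.5, 98.8]
tool_rot: [[-0.16, 0.987, 0.0], [0.987, 0.16, 0.0], [0.0, 0.0, -1.0]]
wrist_force: [0.2, -0.2, 0.2]
width: -0.1
gripper_force: 0.0
```

```bash
python3 - <<'E'
from h import *
im=bot.camera("wrist");s=bot.camera("side")
cv2.imwrite("pics/w3.png",np.hstack([cv2.resize(im[:, 100:],(460,420)),cv2.resize(s[150:270,230:330],(340,420),interpolation=3)])[:,:,::-1])
E
```

```text
(no output)
```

View pics/w3.png

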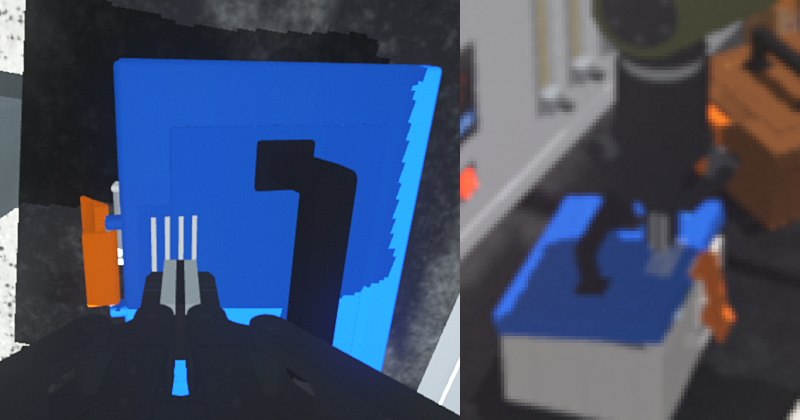

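The lid is nearly flat, with the fingertips about 27 mm behind its front edge and close to the clip's middle line. The clip hangs over the front at (100,250) in the left half. Next I'll raise a little, go 13 mm forward to the thumb pad and press in stages.

>>> arm_command --steps '[[[0, 0, -0.006], [0, 0, 0], 0], [[-0.002, -0.0065, 0], [0, 0, 0], 0], [[0, -0.0065, 0], [0, 0, 0], 0], [[0, 0, 0.004], [0, 0, 0], 0], [[0, 0, 0.003], [0, 0, 0], 0], [[0, 0, 0.002], [0, 0, 0], 0], [[0, 0, 0.002], [0, 0, 0], 0], [[0, 0, 0.002], [0, 0, 0], 0], [[0, 0, 0.001], [0, 0, 0], 0], [[0, 0, 0.001], [0, 0, 0], 0], [[0, 0, 0], [0, 0, 0], 0]]'

```text
t: 8.15
eef_pos: [446.8, 116.4, 89.7]
tool_rot: [[-0.16, 0.987, -0.0], [0.987, 0.16, -0.0], [-0.0, -0.0, -1.0]]
wrist_force: [-0.3, -0.9, 1.0]
width: -0.2
gripper_force: 0.0
```

>>> arm_command --steps '[[[0, 0, 0.001], [0, 0, 0], 0], [[0, 0, 0.001], [0, 0, 0], 0], [[0, 0, 0], [0, 0, 0], 0]]'

```text
t: 8.45
eef_pos: [446.9, 116.4, 87.7]
tool_rot: [[-0.16, 0.987, -0.0], [0.987, 0.16, -0.0], [-0.0, -0.0, -1.0]]
wrist_force: [-0.3, -0.2, 0.6]
width: 0.2
gripper_force: 0.0
```

>>> arm_command --steps '[[[0, 0, 0.001], [0, 0, 0], 0], [[0, 0, 0.0005], [0, 0, 0], 0], [[0, 0, 0], [0, 0, 0], 0]]'

```text
t: 8.75
eef_pos: [446.8, 116.4, 86.2]
tool_rot: [[-0.16, 0.987, -0.0], [0.987, 0.16, -0.0], [0.0, -0.0, -1.0]]
wrist_force: [-0.5, 1.4, -0.0]
width: 0.2
gripper_force: 0.0
```

```bash
python3 - <<'E'
from h import *
im=bot.camera("wrist");s=bot.camera("side")
cv2.imwrite("pics/w4.png",np.hstack([cv2.resize(im[150:350, 150:350],(420,420)),cv2.resize(s[180:250,270:330],(360,420),interpolation=3)])[:,:,::-1])
E
```

```text
(no output)
```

View pics/w4.png

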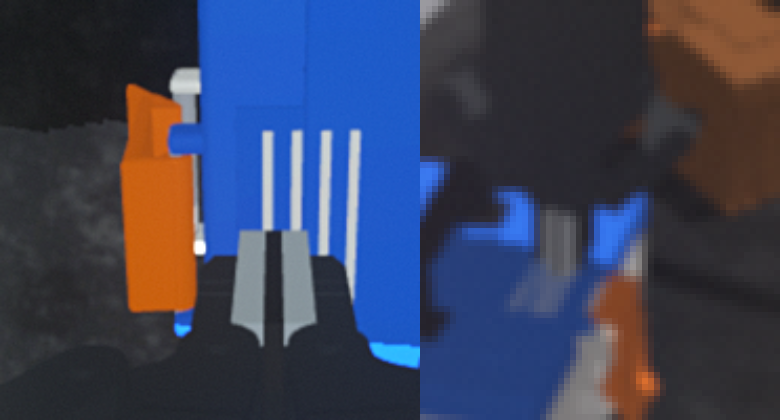

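The wrist view shows the fingertips on the lid by the first ribs, behind the clip. No resistance yet, so I'll keep going in 1 mm steps.

>>> arm_command --steps '[[[0, 0, 0.001], [0, 0, 0], 0], [[0, 0, 0.001], [0, 0, 0], 0], [[0, 0, 0], [0, 0, 0], 0]]'

```text
t: 9.15
eef_pos: [446.8, 116.3, 84.1]
tool_rot: [[-0.16, 0.987, -0.0], [0.987, 0.16, -0.0], [-0.0, -0.0, -1.0]]
wrist_force: [0.0, -0.1, 0.0]
width: 0.0
gripper_force: 0.0
```

```bash
python3 - <<'E'
from m import *
np.set_printoptions(precision=1,suppress=True)
for z in(84.1,86.2,100,116):print("side tip",z,proj("side",[446.8,116.4,z]))
im=bot.camera("wrist")
r=[x for x in bot.cut_out("carrier_lid","wrist")][0];m=r["mask"];ys,xs=np.nonzero(m);print(r["score"],len(xs))
for v in(60,70,80,100,120,140,160):
    q=np.nonzero(m[v])[0]
    if len(q):print(v,q.min(),q.max())
ys0=ys.min();print("top row",ys0,xs[ys==ys0].min(),xs[ys==ys0].max())
for t in(-.05,0,.03,.06,.1,.15,.2,.3):
    L,B=model((500,127.7,.163,t));print(t,proj("wrist",L((-144.5,88,8))),proj("wrist",L((1.5,88,8))),proj("wrist",L((-144.5,0,8))))
hs=[x["mask"] for x in bot.cut_out("carrier_handle","wrist")][:1]
for h in hs:ys,xs=np.nonzero(h);print("handle",xs.min(),xs.max(),ys.min(),ys.max())
for t in(0,.1,.2):
    L,B=model((500,127.7,.163,t));print(t,[proj("wrist",L((a,52,h))) for a in(-81.5,-65.5) for h in(36.5,51.5)])
print(B((0,0,0)),bot.get_state()["wrist_force"],[proj("wrist",[446.8,116.4,z]+bot.get_state()["tool_rot"][:,0]*k) for z in(84,100) for k in(0,11)])
E
```

```text
side tip 84.1 [294.3 230.6]
side tip 86.2 [294.3 230.1]
side tip 100 [294.3 226.2]
side tip 116 [294.3 221.6]
0.96 88615
60 241 559
70 241 559
80 241 559
100 242 559
120 242 559
140 242 559
160 244 559
top row 51 267 271
-0.05 [237.6  57.4] [595.9  54.7] [244.1 249. ]
0 [236.2  55.7] [596.8  54.8] [243.1 255.1]
0.03 [235.7  54.6] [597.2  54.8] [242.9 258.9]
0.06 [235.6  53.4] [597.7  54.8] [243. 263.]
0.1 [235.9  51.7] [598.3  54.8] [243.5 268.7]
0.15 [237.3  49.5] [599.   54.8] [245.  276.4]
0.2 [240.  47.] [599.7  54.9] [247.5 284.6]
0.3 [249.9  41.2] [600.8  54.9] [256.2 303.1]
handle 383 492 136 395
0 [array([405.9, 155.1]), array([421.1, 162.4]), array([450.3, 154.9]), array([470.9, 162.3])]
0.1 [array([425.5, 158.7]), array([449.2, 166.9]), array([470. , 157.8]), array([499.1, 165.8])]
0.2 [array([449.4, 162.6]), array([482.9, 171.7]), array([492.9, 160.7]), array([531.2, 169.4])]
[500.  127.7   0. ] [-0.7  0.5  0.7] [array([278.2, 256.3]), array([278.1, 235.3]), array([278. , 271.3]), array([278. , 248.6])]
```

The side view puts the real fingertip about 14 mm above the reported TCP, so the lid is still about 0.08 rad open. That fits the missing clip resistance. I'll go on down in small stages.

>>> arm_command --steps '[[[0, 0, 0.001], [0, 0, 0], 0], [[0, 0, 0.001], [0, 0, 0], 0], [[0, 0, 0.001], [0, 0, 0], 0], [[0, 0, 0], [0, 0, 0], 0]]'

```text
t: 9.7
eef_pos: [446.8, 116.4, 81.1]
tool_rot: [[-0.16, 0.987, -0.0], [0.987, 0.16, -0.0], [-0.0, -0.0, -1.0]]
wrist_force: [0.3, -0.1, 0.8]
width: -0.2
gripper_force: 0.0
```

>>> arm_command --steps '[[[0, 0, 0.001], [0, 0, 0], 0], [[0, 0, 0.001], [0, 0, 0], 0], [[0, 0, 0], [0, 0, 0], 0]]'

```text
t: 10.0
eef_pos: [446.8, 116.4, 79.1]
tool_rot: [[-0.16, 0.987, -0.0], [0.987, 0.16, -0.0], [-0.0, -0.0, -1.0]]
wrist_force: [0.1, 0.2, 1.3]
width: 0.4
gripper_force: 0.0
```

>>> arm_command --steps '[[[0, 0, 0.001], [0, 0, 0], 0], [[0, 0, 0.001], [0, 0, 0], 0], [[0, 0, 0], [0, 0, 0], 0]]'

```text
t: 10.3
eef_pos: [447.0, 116.4, 77.6]
tool_rot: [[-0.16, 0.987, 0.0], [0.987, 0.16, 0.0], [-0.0, 0.0, -1.0]]
wrist_force: [-1.6, -0.9, 6.7]
width: -0.0
gripper_force: 3.0
```

>>> arm_command --steps '[[[0, 0, 0.001], [0, 0, 0], 0], [[0, 0, 0], [0, 0, 0], 0]]'

```text
t: 10.5
eef_pos: [447.0, 116.4, 76.9]
tool_rot: [[-0.16, 0.987, 0.0], [0.987, 0.16, 0.0], [-0.0, 0.0, -1.0]]
wrist_force: [-4.1, -0.7, 11.3]
width: 0.1
gripper_force: 5.4
```

>>> arm_command --steps '[[[0, 0, 0.001], [0, 0, 0], 0], [[0, 0, 0], [0, 0, 0], 0]]'

```text
t: 10.7
eef_pos: [446.9, 116.4, 76.1]
tool_rot: [[-0.16, 0.987, 0.0], [0.987, 0.16, 0.0], [-0.0, 0.0, -1.0]]
wrist_force: [-6.7, -1.1, 13.9]
width: 0.0
gripper_force: 6.9
```

>>> arm_command --steps '[[[0, 0, 0.001], [0, 0, 0], 0], [[0, 0, 0.001], [0, 0, 0], 0], [[0, 0, 0], [0, 0, 0], 0]]'

```text
t: 11.0
eef_pos: [446.6, 116.4, 73.7]
tool_rot: [[-0.16, 0.987, -0.001], [0.987, 0.16, -0.0], [-0.0, -0.001, -1.0]]
wrist_force: [-6.7, -1.8, 11.0]
width: -0.2
gripper_force: 5.1
```

```bash
python3 - <<'E'
from h import *
im=bot.camera("wrist");s=bot.camera("side")
cv2.imwrite("pics/w5.png",np.hstack([cv2.resize(im[150:350, 150:350],(420,420),interpolation=3),cv2.resize(s[180:250,260:320],(360,420),interpolation=3)])[:,:,::-1])
print(bot.get_state())
E
```

```text
{'t': 11.1, 'q': array([ 1.00532288e+01,  1.58923719e+01,  1.08925435e+02, -1.55694658e-03,
        5.52249453e+01,  8.37656572e-01]), 'dq': array([-0.0103974 ,  0.03048726, -0.14702155, -0.05700005, -0.00842692,
        0.02704607]), 'tau': array([-1.79722686e-01, -4.22333193e+01, -2.93739206e+01,  2.90295953e-02,
       -1.70003872e+00,  1.18734701e-03]), 'eef_pos': array([446.54197003, 116.32989132,  73.69994648]), 'tool_rot': array([[-1.60164792e-01,  9.87090019e-01, -7.30814512e-04],
       [ 9.87090289e-01,  1.60164723e-01, -1.52231064e-04],
       [-3.32150603e-05, -7.45761965e-04, -9.99999721e-01]]), 'wrist_force': array([-7.09749582, -1.02156982,  9.81146228]), 'moment': array([-0.21701126,  1.11249102,  0.00953923]), 'gripper_force': 5.1287646987475455, 'width': 0.03104019200896656}
```

View pics/w5.png

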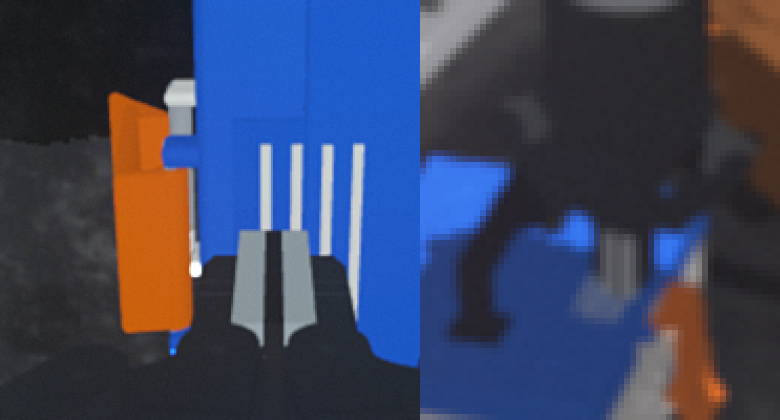

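>>> arm_command --steps '[[[0, 0, 0.001], [0, 0, 0], 0], [[0, 0, 0], [0, 0, 0], 0]]'

```text
t: 11.3
eef_pos: [446.6, 116.4, 72.6]
tool_rot: [[-0.16, 0.987, -0.001], [0.987, 0.16, -0.0], [-0.0, -0.001, -1.0]]
wrist_force: [-5.7, -1.2, 8.7]
width: 0.0
gripper_force: 4.2
```

>>> arm_command --steps '[[[0, 0, 0.001], [0, 0, 0], 0], [[0, 0, 0], [0, 0, 0], 0]]'

```text
t: 11.5
eef_pos: [446.5, 116.3, 71.6]
tool_rot: [[-0.16, 0.987, -0.001], [0.987, 0.16, -0.0], [-0.0, -0.001, -1.0]]
wrist_force: [-6.0, -1.0, 8.7]
width: 0.2
gripper_force: 4.3
```

>>> arm_command --steps '[[[0, 0, 0.001], [0, 0, 0], 0], [[0, 0, 0], [0, 0, 0], 0]]'

```text
t: 11.7
eef_pos: [446.4, 116.3, 70.5]
tool_rot: [[-0.16, 0.987, -0.001], [0.987, 0.16, -0.0], [-0.0, -0.001, -1.0]]
wrist_force: [-6.1, -1.8, 9.2]
width: 0.5
gripper_force: 4.0
```

>>> arm_command --steps '[[[0, 0, 0.001], [0, 0, 0], 0], [[0, 0, 0], [0, 0, 0], 0]]'

```text
t: 11.9
eef_pos: [446.7, 116.4, 69.4]
tool_rot: [[-0.16, 0.987, -0.0], [0.987, 0.16, -0.0], [0.0, -0.0, -1.0]]
wrist_force: [-2.7, -0.7, 3.6]
width: 0.0
gripper_force: 1.7
```

>>> arm_command --steps '[[[0, 0, 0.001], [0, 0, 0], 0], [[0, 0, 0], [0, 0, 0], 0]]'

```text
t: 12.1
eef_pos: [446.9, 116.4, 68.1]
tool_rot: [[-0.16, 0.987, -0.0], [0.987, 0.16, -0.0], [-0.0, -0.0, -1.0]]
wrist_force: [1.1, 0.1, -0.1]
width: 0.0
gripper_force: 0.0
```

>>> arm_command --steps '[[[0, 0, 0.001], [0, 0, 0], 0], [[0, 0, 0], [0, 0, 0], 0]]'

```text
t: 12.3
eef_pos: [446.9, 116.4, 67.1]
tool_rot: [[-0.16, 0.987, -0.0], [0.987, 0.16, -0.0], [-0.0, -0.0, -1.0]]
wrist_force: [-0.7, -0.2, -0.6]
width: -0.1
gripper_force: 0.0
```

>>> arm_command --steps '[[[0, 0, 0.001], [0, 0, 0], 0], [[0, 0, 0], [0, 0, 0], 0]]'

```text
t: 12.5
eef_pos: [447.0, 116.4, 66.4]
tool_rot: [[-0.16, 0.987, 0.0], [0.987, 0.16, 0.0], [-0.0, 0.0, -1.0]]
wrist_force: [-1.4, 0.5, 2.9]
width: 0.1
gripper_force: 1.4
```

```bash
python3 - <<'E'
from m import *
np.set_printoptions(precision=1,suppress=True)
s=bot.get_state();print(s["eef_pos"],s["wrist_force"])
for c in("wrist","top","side"):
  bot.camera(c)
  for l in("carrier_lid","carrier_handle","carrier_clip","carrier"):
    for r in bot.cut_out(l,c)[:2]:
      ys,xs=np.nonzero(r["mask"]);print(c,l,round(r["score"],2),len(xs),"c",xs.mean(),ys.mean(),"x",xs.min(),xs.max(),"y",ys.min(),ys.max())
  for t in(0,.05,.1):
    L,B=model((500,127.7,.163,t));print(c,t,"lid corners",[proj(c,L((a,b,8))) for a,b in((-144.5,88),(1.5,88),(1.5,-88),(-144.5,-88))],"handle",[proj(c,L((-73.5,b,51.5))) for b in(52,-52)])
E
```

```text
[447.  116.4  66.4] [-1.4  0.5  2.9]
wrist carrier_lid 0.77 93470 c 405.43840804536217 197.2353054455975 x 202 559 y 50 403
wrist carrier_handle 0.6 15034 c 446.45689769854994 238.902487694559 x 385 499 y 140 394
wrist carrier_clip 0.8 3161 c 220.88484656754193 258.0484024043024 x 202 239 y 192 305
wrist carrier 0.89 94268 c 404.4153901642127 197.49364577587303 x 202 559 y 49 403
wrist 0 lid corners [array([230.3,  50.7]), array([637.2,  49.6]), array([536.9, 430.6]), array([245.2, 431.3])] handle [array([473.8, 173.7]), array([429.2, 458.8])]
wrist 0.05 lid corners [array([229.3,  48.2]), array([638.1,  49.7]), array([537.5, 430.4]), array([245. , 444.3])] handle [array([490.6, 176.5]), array([440.8, 468.5])]
wrist 0.1 lid corners [array([229.3,  45.6]), array([638.9,  49.7]), array([538.2, 430.2]), array([245.7, 458.4])] handle [array([509.1, 179.3]), array([453.4, 478.4])]
top carrier_lid 0.87 2215 c 353.3372460496614 224.63069977426636 x 324 384 y 194 256
top carrier_lid 0.58 1120 c 262.35714285714283 211.61160714285714 x 233 287 y 197 237
top carrier_handle 0.7 1116 c 263.262544
[... 1169 characters left out ...]
37837838 223.5 x 265 282 y 210 238
side carrier 0.61 3007 c 271.7688726305288 240.94878616561357 x 240 305 y 206 271
side carrier 0.61 2077 c 272.58594126143475 232.58979297063073 x 240 305 y 206 254
side 0 lid corners [array([290.3, 250.1]), array([240., 240.]), array([261.8, 205.4]), array([308.1, 213.8])] handle [array([269.6, 224.8]), array([281.4, 204.3])]
side 0.05 lid corners [array([290.1, 248. ]), array([239.9, 240. ]), array([261.7, 205.4]), array([308. , 211.8])] handle [array([268.6, 223.6]), array([280.6, 203.1])]
side 0.1 lid corners [array([289.8, 245.9]), array([239.8, 240. ]), array([261.6, 205.4]), array([307.7, 209.8])] handle [array([267.6, 222.4]), array([279.6, 201.9])]
```

>>> arm_command --steps '[[[0, 0, 0.001], [0, 0, 0], 0], [[0, 0, 0.001], [0, 0, 0], 0], [[0, 0, 0], [0, 0, 0], 0]]'

```text
t: 13.55
eef_pos: [447.2, 116.4, 66.0]
tool_rot: [[-0.16, 0.987, 0.001], [0.987, 0.16, 0.0], [-0.0, 0.001, -1.0]]
wrist_force: [-12.1, -3.0, 31.8]
width: 0.1
gripper_force: 15.8
```

There was clip resistance up to 14 N, then a drop to zero, then a firm stop at TCP z = 66, so the clip has snapped. It also shows the real fingertip is about 22 mm above the reported TCP. I'll back off, open and stand over the handle.

>>> arm_command --steps '[[[0, 0, -0.005], [0, 0, 0], 0], [[0, 0, -0.02], [0, 0, 0], 0], [[0, 0, -0.03], [0, 0, 0], 0], [[0, 0, -0.035], [0, 0, 0], 1], [[0.001, 0.018, 0], [0, 0, 0], 1], [[0.001, 0.018, 0], [0, 0, 0], 1], [[0, 0.018, 0], [0, 0, 0], 1], [[0, 0, 0], [0, 0, 0], 1], [[0, 0, 0], [0, 0, 0], 1], [[0, 0, 0], [0, 0, 0], 1]]'

```text
t: 14.55
eef_pos: [499.2, 126.9, 154.1]
tool_rot: [[-0.16, 0.987, -0.001], [0.987, 0.16, -0.0], [-0.0, -0.001, -1.0]]
wrist_force: [-0.6, -0.0, -0.7]
width: 85.7
gripper_force: 0.0
```

```bash
python3 - <<'E'
from m import *
from scipy.optimize import least_squares
np.set_printoptions(precision=1,suppress=True)
s=bot.get_state();R=s["tool_rot"];print(s["eef_pos"],s["width"])
im=bot.camera("wrist");P=bot.camera_params("wrist")
cv2.imwrite("pics/w6.png",im[:,:,::-1])
for r in bot.boxes_of("carrier_handle","wrist")[:2]:
    p=w("wrist",r["point"]);print("pt",p,R.T@(p-s["eef_pos"]))
for l in("carrier_handle","carrier_lid","carrier_clip"):
  for r in bot.cut_out(l,"wrist")[:1]:
    m=r["mask"];ys,xs=np.nonzero(m);print(l,r["score"],len(xs),xs.min(),xs.max(),ys.min(),ys.max())
    for v in range(ys.min(),ys.max(),25):
        q=np.nonzero(m[v])[0];print(v,q.min(),q.max(),len(q),end="; ")
    print()
for t in(0,.02):
    L,B=model((500,127.7,.163,t));print(t,"lid",[proj("wrist",L((a,b,8))) for a,b in((-144.5,88),(1.5,88),(1.5,-88),(-144.5,-88))],"handle top",[proj("wrist",L((a,b,51.5))) for b in(52,-52) for a in(-81.5,-65.5)])
E
```

```text
[499.2 126.9 154.1] 85.68806134470094
pt [497.4 143.2 128.9] [16.4  0.9 25.2]
carrier_handle 0.92 6304 262 304 125 318
125 268 286 19; 150 262 303 42; 175 268 298 31; 200 267 296 30; 225 268 297 30; 250 269 296 28; 275 263 300 38; 300 268 295 28; 
carrier_lid 0.96 58518 148 407 70 327
70 219 221 3; 95 166 406 241; 120 168 403 236; 145 170 401 232; 170 172 398 227; 195 149 396 248; 220 151 393 243; 245 169 390 222; 270 180 388 209; 295 183 385 203; 320 185 383 199; 
carrier_clip 0.82 1295 148 175 172 237
172 169 170 2; 197 149 173 25; 222 151 174 24; 
0 lid [array([158.3,  71.4]), array([406.4,  70.8]), array([382.4, 327.8]), array([182.5, 328.2])] handle top [array([263.2, 141.9]), array([294.9, 141.8]), array([266. , 320.2]), array([293.1, 320.2])]
0.02 lid [array([157.1,  71.1]), array([406.6,  70.8]), array([382.6, 327.7]), array([181.7, 330.7])] handle top [array([265.1, 142.3]), array([297. , 142.1]), array([267.6, 321.8]), array([295. , 321.4])]
```

View pics/w6.png

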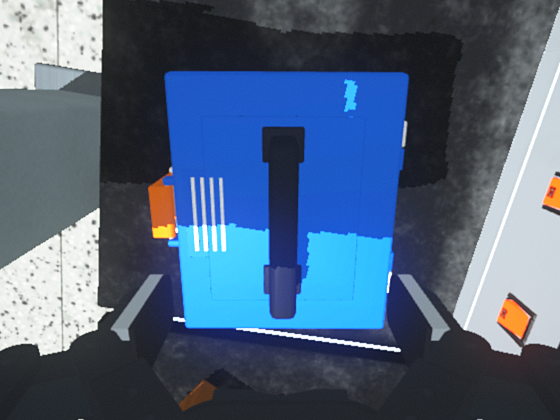

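The wrist view shows the lid flat, the clip seated on the front at (160,205), and the handle bar upright at columns 268–297, centred between the open fingers. I'll descend 72 mm and grip.

>>> arm_command --steps '[[[0, 0.001, 0.015], [0, 0, 0], 1], [[0, 0, 0.015], [0, 0, 0], 1], [[0, 0, 0.015], [0, 0, 0], 1], [[0, 0, 0.015], [0, 0, 0], 1], [[0, 0, 0.012], [0, 0, 0], 1], [[0, 0, 0], [0, 0, 0], 1], [[0, 0, 0], [0, 0, 0], 0.5], [[0, 0, 0], [0, 0, 0], 0.3], [[0, 0, 0], [0, 0, 0], 0], [[0, 0, 0], [0, 0, 0], 0], [[0, 0, 0], [0, 0, 0], 0], [[0, 0, 0], [0, 0, 0], 0], [[0, 0, 0], [0, 0, 0], 0], [[0, 0, 0], [0, 0, 0], 0]]'

```text
t: 16.2
eef_pos: [500.8, 127.1, 82.7]
tool_rot: [[-0.16, 0.987, 0.0], [0.987, 0.16, 0.0], [0.0, 0.0, -1.0]]
wrist_force: [-3.2, -0.2, 5.9]
width: 15.2
gripper_force: 58.7
```

Gripped on the bar (width 15, 59 N). I'll lift gently.

>>> arm_command --steps '[[[0, 0, -0.002], [0, 0, 0], 0], [[0, 0, -0.003], [0, 0, 0], 0], [[0, 0, -0.005], [0, 0, 0], 0], [[0, 0, -0.005], [0, 0, 0], 0], [[0, 0, 0], [0, 0, 0], 0], [[0, 0, 0], [0, 0, 0], 0]]'

```text
t: 16.8
eef_pos: [500.8, 127.1, 97.3]
tool_rot: [[-0.16, 0.987, 0.0], [0.987, 0.16, 0.0], [0.0, 0.0, -1.0]]
wrist_force: [0.3, -0.2, -8.6]
width: 14.9
gripper_force: 58.8
```

```bash
python3 - <<'E'
from m import *
np.set_printoptions(precision=1,suppress=True)
s=bot.get_state();print(s["eef_pos"],s["width"],s["gripper_force"],s["wrist_force"],s["moment"])
for c in("wrist","side"):
  im=bot.camera(c)
  for l in("carrier_lid","carrier","carrier_clip"):
   for r in bot.cut_out(l,c)[:2]:
    m=r["mask"];ys,xs=np.nonzero(m);print(c,l,round(r["score"],2),len(xs),xs.min(),xs.max(),ys.min(),ys.max())
  for z in(0,13):
    L,B=model((500,127.7,.163,0));print(c,z,"lid",[proj(c,L((a,b,8))+[0,0,z]) for a,b in((-144.5,88),(1.5,88),(1.5,-88),(-144.5,-88))],"bot",[proj(c,B((a,85,0))+0*z) if 0 else proj(c,B((a,85,z))) for a in(-70,70)])
E
```

```text
[500.8 127.1  97.3] 14.853138543225368 58.76935064792633 [ 0.3 -0.2 -8.6] [-0. -0. -0.]
wrist carrier_lid 0.84 85675 93 461 60 395
wrist carrier 0.77 85943 93 460 60 395
wrist carrier_clip 0.67 2456 93 133 204 290
wrist 0 lid [array([114.9,  63.5]), array([446.8,  62.7]), array([406.8, 387.4]), array([155.8, 387.9])] bot [array([173.1,  78.9]), array([381.9,  78.3])]
wrist 13 lid [array([101.2,  61. ]), array([460.7,  60. ]), array([414.7, 405.4]), array([148.2, 405.9])] bot [array([167.5,  78. ]), array([387.3,  77.5])]
side carrier_lid 0.95 1634 293 358 157 200
side carrier_lid 0.87 2139 240 306 205 250
side carrier 0.98 3232 239 306 205 269
side carrier 0.94 2695 292 358 158 214
side carrier_clip 0.63 406 204 223 265 295
side carrier_clip 0.56 83 300 305 226 246
side 0 lid [array([290.3, 250.1]), array([240., 240.]), array([261.8, 205.4]), array([308.1, 213.8])] bot [array([290.3, 273.7]), array([243.7, 263.7])]
side 13 lid [array([290.3, 246.4]), array([239.8, 236.3]), array([261.7, 201.9]), array([308.2, 210.3])] bot [array([290.3, 270.2]), array([243.5, 260.3])]
```

The wrist carries 8.6 N, about 0.88 kg, with no moment, and the lid is held by the clip. Next I'll raise it the remaining 86 mm.

>>> arm_command --steps '[[[0, 0, -0.003], [0, 0, 0], 0], [[0, 0, -0.006], [0, 0, 0], 0], [[0, 0, -0.009], [0, 0, 0], 0], [[0, 0, -0.01], [0, 0, 0], 0], [[0, 0, -0.01], [0, 0, 0], 0], [[0, 0, -0.01], [0, 0, 0], 0], [[0, 0, -0.01], [0, 0, 0], 0], [[0, 0, -0.01], [0, 0, 0], 0], [[0, 0, -0.009], [0, 0, 0], 0], [[0, 0, -0.006], [0, 0, 0], 0], [[0, 0, -0.003], [0, 0, 0], 0], [[0, 0, 0], [0, 0, 0], 0], [[0, 0, 0], [0, 0, 0], 0], [[0, 0, 0], [0, 0, 0], 0], [[0, 0, 0], [0, 0, 0], 0], [[0, 0, 0], [0, 0, 0], 0], [[0, 0, 0], [0, 0, 0], 0]]'

```text
t: 18.9
eef_pos: [500.8, 127.1, 183.2]
tool_rot: [[-0.16, 0.987, -0.0], [0.987, 0.16, -0.0], [-0.0, -0.0, -1.0]]
wrist_force: [-0.6, -0.1, -8.6]
width: 14.9
gripper_force: 58.8
```

```bash
python3 - <<'E'
from m import *
np.set_printoptions(precision=1,suppress=True)
s=bot.get_state();print(s["t"],s["eef_pos"],s["width"],s["gripper_force"],s["wrist_force"],s["moment"],s["dq"])
for c in("wrist","side"):
  im=bot.camera(c)
  for l in("carrier_lid","carrier","carrier_clip","beaker","wash_bottle"):
   for r in bot.cut_out(l,c)[:2]:
    m=r["mask"];ys,xs=np.nonzero(m);print(c,l,round(r["score"],2),len(xs),xs.min(),xs.max(),ys.min(),ys.max())
  for z in(90,100,110):
    L,B=model((500,127.7,.163,0));print(c,z,"lid",[proj(c,L((a,b,8))+[0,0,z]) for a,b in((-144.5,88),(1.5,88),(1.5,-88),(-144.5,-88))],"bot",[proj(c,B((a,85,z))) for a in(-70,70)])
E
```

```text
18.9 [500.8 127.1 183.2] 14.902730443870452 58.80157113075256 [-0.6 -0.1 -8.6] [ 0. -0. -0.] [-0.  -0.  -0.1  0.  -0.   0.1]
wrist carrier_lid 0.96 86045 92 462 59 394
wrist carrier_lid 0.2 2412 93 133 203 290
wrist carrier 0.68 86195 93 461 60 394
wrist carrier_clip 0.64 2558 92 134 202 291
wrist beaker 0.18 85066 93 460 60 394
wrist 90 lid [array([110.8,  62.8]), array([450.3,  62. ]), array([408.8, 392.4]), array([153.5, 393. ])] bot [array([171.3,  78.6]), array([383.2,  78.1])]
wrist 100 lid [array([100. ,  60.8]), array([461.3,  59.9]), array([414.9, 406.6]), array([147.5, 407.2])] bot [array([166.8,  78. ]), array([387.4,  77.4])]
wrist 110 lid [array([87.6, 58.5]), array([473.7,  57.5]), array([421.7, 422.1]), array([140.9, 422.7])] bot [array([162. ,  77.3]), array([392. ,  76.7])]
side carrier_lid 0.77 1590 292 358 157 197
side carrier_lid 0.72 2179 239 306 180 225
side carrier 0.72 3563 238 307 178 245
side carrier 0.63 2394 293 357 157 214
side carrier_clip 0.61 119 300 306 200 225
side beaker 0.76 543 202 225 264 297
side wash_bottle 0.84 1417 187 218 257 334
side 90 lid [array([290.4, 223.4]), array([238.2, 213.6]), array([260.9, 180.2]), array([308.8, 188.3])] bot [array([290.3, 248.8]), array([242.1, 239.1])]
side 100 lid [array([290.4, 220.3]), array([238. , 210.5]), array([260.8, 177.3]), array([308.9, 185.4])] bot [array([290.3, 245.9]), array([241.9, 236.2])]
side 110 lid [array([290.4, 217.2]), array([237.8, 207.4]), array([260.6, 174.4]), array([308.9, 182.4])] bot [array([290.3, 243. ]), array([241.7, 233.4])]
```

The carrier hangs about 100 mm up. The wrist view is unchanged since the first lift, the moment is zero and the bystanders haven't moved. I'm handing the job in.

```bash
python3 -c "
from cell import bot
print(bot.job_done())"
```

```text
the job is handed in; nothing more can be done
None
```

The lid is shut and the clip has snapped under the pin (judged from the press force, not seen); the carrier is held level by its handle about 10 cm up and the job is handed in, though one press reached 32 N, above the 25 N called harmless.

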